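# Find the stamped crate and push it to the dispatch line

### The arm

A 6-joint arm with a two-finger parallel gripper is mounted at the origin on the work surface. World frame = base frame: x ahead of the robot, y to its left, z up, the work surface at z = 0. Lengths are in m, angles in rad, forces in N, time in s.
With the tool pointing down it reaches from about 0.35 to 0.925 m from the base axis. Payload 6.4 kg.
Tool frame: the origin (TCP) lies at the very end of the fingers, on their centre line; the grasp point (between the pads) lies 19 mm behind it (bot.tcp_to_grasp is the distance from the TCP to the grasp point, in m); z points along the fingers, y is the direction in which the jaws open and shut (so a half turn about z gives the same grasp; the last joint's range is limited). The gripper opens to 94 mm and grips with 3 to 60 N. Pads are 16 mm wide; open, the fingers measure 119 mm over their backs; the gripper's body (75 mm by 177 mm) begins 78 mm behind the grasp point.
Start: joints at [-1.362, 0.245, 1.558, -0, 1.339, -0.174], TCP at [0.243, -0.603, 0.205] pointing down, gripper open.
Joint ranges: [-3.13, 3.13], [-1.02, 2.26], [0.13, 2.54], [-0.95, 4.09], [0.21, 2.88], [-2.74, 2.74]. Speed limits (rad/s): [2.57, 2.57, 3.14, 3.14, 3.14, 3.14].

### API

Orientations are given as a unit quaternion [x, y, z, w].
In Python, from cell import status, vision, bot gives the robot as it stands. The module is installed in compiled form; this text tells all that it offers.
- The arm moves only by the shell command python3 -m pendant 'ROWS' [FORCE]. ROWS is JSON, a list of rows, each a list of 7 numbers: the turn, a rotation vector about the tool's x, y, z in rad, then the shift along the tool's x, y, z in mm, then the opening, from 0 (shut) to 1 (fully open). In form: [[wx, wy, wz, x, y, z, hand], ...]. A call has 1 to 10 rows; each row shifts and turns the pose as measured when the row begins, along the tool's axes as they then stand; what a row does not reach is not made up. A row lasts 1/8 s, in which the tool goes at most 62.5 mm and 10.7 degrees, less where a joint would pass 70% of its speed; a pose out of reach is approached as far as the arm can. A call is refused whole if a number of a shift passes 62.5 or a number of a turn 0.188, either way. A call with a gripper value outside its range is refused whole. The fingers move at their own pace and stop on an object; FORCE is the grip in N (left out, the last holds). Time passes only in rows, so rows that do not move let the fingers close. It gives the time, the measured TCP pose, the force and the opening at its end, in the units of the state.
- status.observe(): the state, without advancing time (a new reading comes with each control period).
- vision.get_image(name): name is "scene" or "top"; returns (picture, depth): 400x640x3 uint8, red, green, blue; 400x640 float32, m along the optical axis (not along the pixel's ray), 0 where there is no reading.
- vision.camera_info(name): a dict with "intrinsics" (3x3 intrinsics, pixels), "R" (3x3) and "t" (3): a world point X has camera coordinates R X + t. Camera axes: x right, y down, z forward; pixel columns grow to the right and rows downward; lengths in m; the calibration is good to about 2 mm. A picture is of the moment at which its call begins. camera_info takes no time and is no camera call.
- bot.hand_in(): hands the job in, once; it reports no verdict.
Trained networks look in the newest picture that a camera, given by its name, has taken for a name from the list of things; names that differ only in an ending like _2 or _b are one class to them, and where a whole thing is asked for, a point or a joint stands for the part that bears it (a point fixed in the world has none). Each returns a list of dicts, best first, with "conf" (0 to 1); they miss things now and then, are a little off and sometimes report something else, mostly with a low value. They report only what shows in the picture. A call takes as long as a camera call. They do not tell look-alikes from the thing itself.
- vision.spot_in(target, camera): "uv" ([column, row] in pixels, amid what is visible of it).
- vision.silhouettes(target, camera): "mask" (400x640 bool, what is visible of it) and "uv" ([column, row] in pixels, amid what is visible of it).
The state is a dict: "clock": time; "qpos": joint angles; "qd": joint speeds; "tau": joint torques, N m; "tool_pos": TCP position; "orientation": TCP orientation; "contact_force": force on the tool from outside, world axes, zero at the start; "moment": the same for the moment, N m; "opening": finger opening in m.
Only numpy, scipy, OpenCV 4.12 (cv2) and the standard library are available. Lean on these libraries where they do the work, as an engineer would, in place of code of your own. Each camera call takes 0.05 s, during which the arm holds its last target. There are 200 camera calls.

### The job

Two closed wooden crates that look alike stand on the straw-covered table. Tip each of them over towards the robot, so that it lies on its side with its bottom facing away from the robot, and see which bottom carries the round red stamp. With both tipped, push the stamped crate, still lying like that, away from the robot until its stamped face stands over the blue dispatch tape and square to it; leave the other crate lying well short of the tape, lift nothing, and do not disturb the other things.

Things in the scene. Friction and masses are not known exactly. Their poses are not given: they have to be found in the camera images.
- crate_stamped: the stamped crate, left or right at the start: red ring and dot, 68 mm across, mid-bottom, unseen while upright. A closed crate of pale slats, 90 (x) x 150 (y) x 120 (z) mm, 0.25-0.5 kg, friction 0.48-0.72. Origin: centre of its bottom; z runs from bottom to lid. Starts upright, x away from the robot within 0.2 rad
- crate_plain: the unstamped crate, otherwise the same: a closed crate of pale slats, 90 (x) x 150 (y) x 120 (z) mm, 0.25-0.5 kg, friction 0.48-0.72. Origin: centre of its bottom; z runs from bottom to lid. Starts upright, x away from the robot within 0.2 rad. Pushed towards the robot near the top of the far face, a crate tips about its near bottom edge (balance at 0.64 rad) and falls on that side
- crate_stamped_center (a point): centre of the stamped crate, 60 mm above its bottom along its z; it lies 60 mm above the table when upright, 45 mm when on its side
- crate_plain_center (a point): the same point of the crate without a stamp
- dispatch_line: the dispatch line: flat blue tape stuck on the table beyond the crates, 30 mm wide (its x, pointing away from the robot) and 660 mm long (its y), no thickness to feel; origin in the middle of the tape
- thread_spool: black thread spool, 34 mm across, 50 mm high, standing between the crates; not part of the job. Origin: centre of its underside
- seedling_pot: small terracotta pot with a seedling, 42 mm across, 69 mm high, nearer the robot than the spool, between the crates; not part of the job. Origin: centre of its underside
- steel_bowl: steel bowl, 130 mm across, 50 mm high, to the robot's left; not part of the job. Origin: centre of its underside
- white_bowl: white plastic bowl, 130 mm across, 40 mm high, to the robot's right; not part of the job. Origin: centre of its underside
- water_bottle: green bottle with a white cap, 60 mm across, 160 mm high, on the far left; not part of the job. Origin: centre of its underside
- cup: white cup, 64 mm across, 75 mm high, on the far right; not part of the job. Origin: centre of its underside
There are look-alikes about, which are no part of the job. What is shaped like the crate_stamped but yellow is not meant.

How it is judged:
By the outcome, as a careful person would: the job done as asked, in the order asked, and still so for the second after the job is handed in, with the robot touching nothing.
It also fails if it takes over 64 s, if anything falls off the work surface, if the arm or the gripper's body presses on something with over 40 N, if the wrist force passes 120 N, or if a joint passes its speed limit or range.

## Working session

There is one attempt and no reset: what is moved stays moved. The work goes in short steps, Python scripts to look and compute and a shell command to move; the robot and the scene stay as the last step left them, time stands still between calls to the robot, and variables do not carry over. Pictures are saved under pics/ and viewed, about 8 in all and at most 12, crops included, and the job is handed in when it is done.

```bash
mkdir -p pics; cat > h.py <<'E'
import numpy as np, cv2
from cell import status, vision, bot
def cam(n):
    i=vision.camera_info(n); return np.array(i["intrinsics"]),np.array(i["R"]),np.array(i["t"])
def cloud(n,d):
    K,R,t=cam(n); v,u=np.mgrid[0:400,0:640]
    P=np.stack([(u-K[0,2])/K[0,0]*d,(v-K[1,2])/K[1,1]*d,d],-1)
    return (P-t)@R
def save(img,f): cv2.imwrite(f,cv2.cvtColor(img,cv2.COLOR_RGB2BGR))
E
python3 - <<'E'
from h import *
s=status.observe(); print({k:np.round(v,3).tolist() for k,v in s.items()})
for n in("scene","top"):
    im,d=vision.get_image(n); save(im,f"pics/{n}0.png"); np.save(f"{n}0.npy",d)
    K,R,t=cam(n); print(n,K.round(1).tolist(),(-R.T@t).round(3),R.round(2).tolist())
E
```

```text
{'clock': 0.0, 'qpos': [-1.362, 0.246, 1.559, -0.0, 1.339, -0.174], 'qd': [0.001, -0.001, -0.0, -0.0, 0.0, 0.002], 'tau': [0.002, -41.583, -31.46, 0.069, 0.033, -0.0], 'tool_pos': [0.243, -0.602, 0.204], 'orientation': [0.982, 0.19, -0.0, -0.001], 'contact_force': [0.468, 0.017, -0.732], 'moment': [-0.035, 0.023, 0.012], 'opening': 0.094}
scene [[381.8, 0.0, 323.9], [0.0, 381.8, 200.0], [0.0, 0.0, 1.0]] [1.005 0.273 1.015] [[-0.51, 0.86, 0.0], [0.74, 0.44, -0.5], [-0.43, -0.25, -0.87]]
top [[492.1, 0.0, 316.5], [0.0, 492.1, 197.0], [0.0, 0.0, 1.0]] [ 0.218 -0.     1.505] [[0.01, -1.0, 0.0], [-0.98, -0.01, -0.2], [0.2, 0.0, -0.98]]
```

View pics/top0.png

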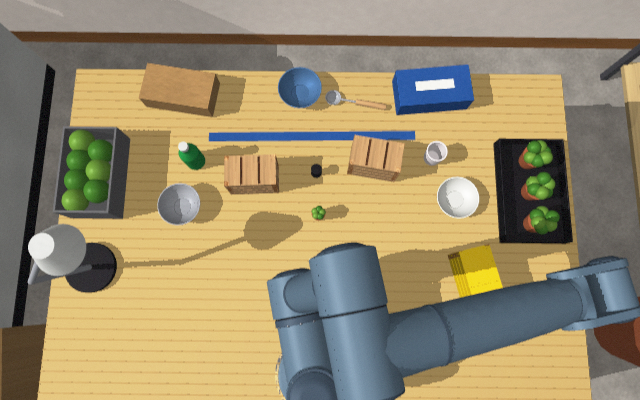

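View pics/scene0.png

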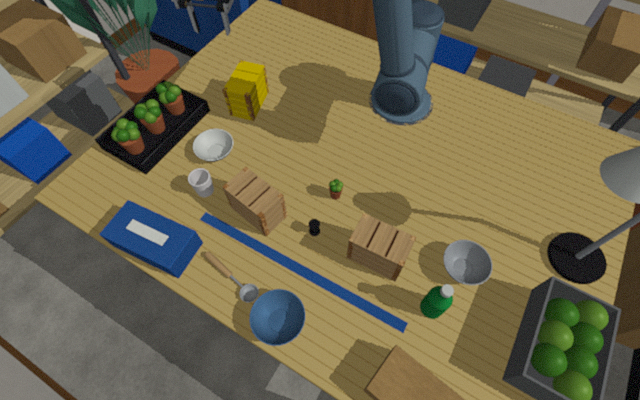

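The top view shows the left crate at about (251,173), the right crate at (376,157), the tape along row 136, the spool at (316,170), the pot at (318,212) and the cup at (436,152). The scene camera looks from the far side, so it will see the bottoms once the crates are tipped. Next I measure.

```bash
cat >> h.py <<'E'
def rect(P,m):
    xy=P[m][:,:2].astype(np.float32)*1000
    c,sz,a=cv2.minAreaRect(xy); return np.round(c,1),np.round(sz,1),round(a,1)
E
python3 - <<'E'
from h import *
for n in("scene","top"):
    im=cv2.imread(f"pics/{n}0.png"); d=np.load(f"{n}0.npy"); P=cloud(n,d); ok=d>0
    hsv=cv2.cvtColor(im,cv2.COLOR_BGR2HSV)
    x,y,z=P[...,0],P[...,1],P[...,2]
    reg=ok&(x>.35)&(x<.85)&(abs(y)<.36)
    blue=reg&(abs(z)<.012)&(hsv[...,0]>100)&(hsv[...,0]<130)&(hsv[...,1]>140)
    print(n,"tape",rect(P,blue))
    top=(reg&(z>.11)&(z<.13)).astype(np.uint8)
    top=cv2.morphologyEx(top,cv2.MORPH_OPEN,np.ones((3,3)))
    big=(reg&(z>.015)&(z<.2)).astype(np.uint8)
    for nm,m in(("top",cv2.morphologyEx(top,cv2.MORPH_CLOSE,np.ones((7,7)))),("obj",big)):
        k,l,st,_=cv2.connectedComponentsWithStats(m)
        for i in range(1,k):
            if st[i,4]>40:
                mm=(l==i)&ok
                if nm=="top": mm&=z>.11
                print(nm,*rect(P,mm),"zmax",z[mm].max().round(3),st[i,4])
E
```

```text
scene tape (array([781.1,  21.8]), array([139.4, 655.1]), 1.0)
top [ 635.8 -172.4] [150.3  91.3] 80.5 zmax 0.125 1602
top [581.6 197.2] [ 92.9 150.1] 2.7 zmax 0.124 1958
obj [ 636.1 -172.1] [153.7  92.1] 80.4 zmax 0.125 2446
obj [ 660.6 -343.8] [61.5 31.4] 0.7 zmax 0.078 227
obj [471.3  -3. ] [38.2 40.6] 3.0 zmax 0.071 209
obj [581.8 197.1] [ 93.1 150.3] 2.8 zmax 0.124 2749
obj [ 826.5 -302.9] [ 50.  114.5] 1.8 zmax 0.084 811
obj [606.1   5.4] [31.9 31.7] 37.2 zmax 0.054 126
obj [ 833.6 -167.5] [99.7 17.2] 79.8 zmax 0.023 174
obj [641.1 357.7] [ 4.3 28.4] 89.7 zmax 0.103 56
obj [826.3  60.7] [ 47.1 128.5] 0.2 zmax 0.053 625
obj [818.6 348.4] [27.7 64. ] 84.7 zmax 0.078 330
top tape (array([727. ,  10.6]), array([ 85.1, 675.5]), 6.5)
top [ 633.  -171.5] [149.8  92.9] 80.9 zmax 0.13 1545
top [578.3 198.8] [ 91.9 149.8] 2.3 zmax 0.132 1602
obj [815.3 345.7] [28.4 69.4] 89.7 zmax 0.083 292
obj [ 823.6 -302.2] [ 54.1 115.3] 1.5 zmax 0.089 866
obj [823.5  62.4] [126.3  51.4] 89.8 zmax 0.056 218
obj [ 827.9 -167.5] [97.6 18.7] 80.6 zmax 0.027 130
obj [ 632.4 -171.6] [150.6  94.1] 80.7 zmax 0.13 1983
obj [ 655.5 -343.4] [32.1 60.8] 89.4 zmax 0.081 150
obj [633.3 357.8] [ 4.2 27.6] 89.7 zmax 0.108 61
obj [578.1 198.3] [ 92.2 150.8] 2.3 zmax 0.132 2014
obj [602.9   6.1] [33.6 31.4] 46.5 zmax 0.058 99
obj [466.2  -3.1] [40.3 39.7] 4.9 zmax 0.075 160
```

```bash
cat >> h.py <<'E'
from scipy.spatial.transform import Rotation as Ro
def go(x,y,z,psi,zero=None):
    """tool-frame deltas (mm) to a world target with tool down, tool x at yaw psi: rotate first, then shift"""
    s=status.observe(); R=Ro.from_quat(s["orientation"]).as_matrix(); c=np.arctan2(R[1,0],R[0,0])
    d=(np.array([x,y,z])-s["tool_pos"])*1000
    print("t",s["clock"],"pos",np.round(s["tool_pos"],4),"yaw",c.round(4),"tilt",np.round(R[:2,2],3),"F",np.round(s["contact_force"],1))
    print("wz",round(-(psi-c),3),"then dx,dy,dz",np.round([np.cos(psi)*d[0]+np.sin(psi)*d[1],np.sin(psi)*d[0]-np.cos(psi)*d[1],-d[2]],1))
E
python3 - <<'E'
from h import *
for n in("scene","top"):
    im=cv2.imread(f"pics/{n}0.png"); d=np.load(f"{n}0.npy"); P=cloud(n,d)
    hsv=cv2.cvtColor(im,cv2.COLOR_BGR2HSV); x,y,z=np.moveaxis(P,-1,0)
    m=(d>0)&(x>.69)&(x<.76)&(abs(y)<.36)&(abs(z)<.012)&(hsv[...,0]>105)&(hsv[...,0]<125)&(hsv[...,1]>160)
    print(n,rect(P,m),np.polyfit(y[m],x[m],1).round(4),m.sum(),z[m].mean(), "table z",z[(d>0)&(x>.65)&(x<.69)&(abs(y)<.06)].mean())
go(.7036,-.1833,.25,-.163)
E
python3 -m pendant '[[0,0,0.1815,0,0,-15,1],[0,0,0.1815,0,0,-15,1],[0,0,0.1815,0,0,-15,1]]'
```

```text
scene (array([724.7,  20.6]), array([ 26. , 654.4]), 1.0) [-0.0194  0.7256] 1935 -4.797839277427333e-05 table z -0.00115663950390276
top (array([726.9,  20.2]), array([ 29.4, 654.5]), 1.2) [-0.022   0.7267] 1395 0.0013634965533040491 table z 4.558045298695634e-05
t 0.1 pos [ 0.2427 -0.6024  0.2044] yaw 0.3827 tilt [-0.     0.002] F [-0.4 -0.4 -0.6]
wz 0.546 then dx,dy,dz [ 386.8 -488.4  -45.6]
clock: 0.48
tool_pos: [0.2423, -0.6005, 0.2466]
orientation: [0.996, -0.089, -0.001, -0.004]
contact_force: [-0.7, -0.0, -0.3]
opening: 0.094
```

```bash
python3 -m pendant '[[0,0,0,38,-48,0,1],[0,0,0,38,-48,0,1],[0,0,0,38,-48,0,1],[0,0,0,38,-48,0,1],[0,0,0,38,-48,0,1],[0,0,0,38,-48,0,1],[0,0,0,38,-48,0,1],[0,0,0,38,-48,0,1],[0,0,0,38,-48,0,1]]'
python3 -c "
from h import *
go(.7036,-.1833,.25,-.163)"
```

```text
clock: 1.6
tool_pos: [0.6625, -0.2315, 0.246]
orientation: [0.996, -0.094, -0.003, -0.005]
contact_force: [0.1, -1.1, 0.7]
opening: 0.0945
t 1.6 pos [ 0.6625 -0.2315  0.246 ] yaw -0.189 tilt [-0.005  0.01 ] F [ 0.1 -1.1  0.7]
wz -0.026 then dx,dy,dz [ 32.7 -54.2  -4. ]
```

```bash
python3 -m pendant '[[0.01,0,-0.026,16,-27,0,1],[0,0,0,16,-27,0,1],[0,0,0,0,0,0,1]]'
python3 -c "
from h import *
go(.7036,-.1833,.1,-.163)"
```

```text
clock: 1.98
tool_pos: [0.7062, -0.1778, 0.2436]
orientation: [0.997, -0.078, -0.004, -0.011]
contact_force: [-0.1, 0.0, -0.4]
opening: 0.0939
t 1.975 pos [ 0.7062 -0.1778  0.2436] yaw -0.1559 tilt [-0.007  0.022] F [-0.1  0.  -0.4]
wz 0.007 then dx,dy,dz [ -1.7   5.9 143.6]
```

```bash
python3 -m pendant '[[-0.022,0,0.007,-1,5,48,1],[0,0,0,0,0,48,1],[0,0,0,0,0,42,1],[0,0,0,0,0,5,1]]'
python3 -c "
from h import *
go(.7036,-.1833,.1,-.163)
im,d=vision.get_image('scene'); save(im[100:300,150:450].repeat(2,0).repeat(2,1),'pics/s1.png')"
```

```text
clock: 2.48
tool_pos: [0.7013, -0.1853, 0.0974]
orientation: [0.997, -0.083, -0.005, 0.002]
contact_force: [0.4, 0.3, -0.3]
opening: 0.094
t 2.475 pos [ 0.7013 -0.1853  0.0974] yaw -0.1655 tilt [-0.01  -0.002] F [ 0.4  0.3 -0.3]
wz -0.003 then dx,dy,dz [ 1.9 -2.3 -2.6]
```

View pics/s1.png

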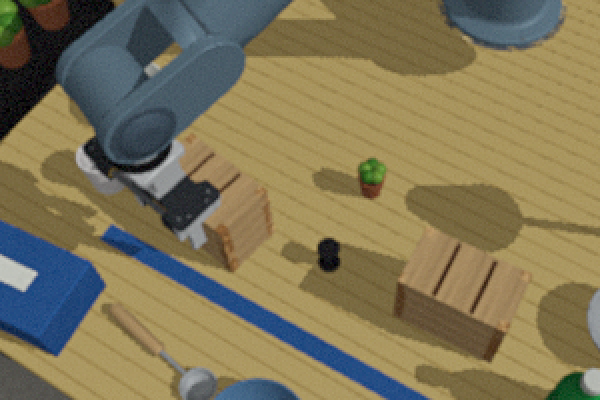

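The fingers stand just beyond the right crate's far face, around (205,235) in the crop. I pull slowly.

```bash
python3 -m pendant '[[0,0,0,-10,0,-2,1],[0,0,0,-9,0,-2,1],[0,0,0,-9,0,-2,1],[0,0,0,-9,0,-2,1],[0,0,0,-9,0,-2,1]]'
python3 -c "
from h import *
go(.7036,-.1833,.1,-.163)
im,d=vision.get_image('scene'); P=cloud('scene',d); x,y,z=np.moveaxis(P,-1,0)
m=(d>0)&(z>.02)&(z<.115)&(x>.55)&(x<.72)&(abs(y+.14)<.03); 
for lo in np.arange(.02,.17,.015):
  m=(d>0)&(z>lo)&(z<lo+.015)&(x>.4)&(x<.72)&(abs(y+.115)<.012); print(lo.round(3),x[m].max().round(3) if m.any() else None)"
```

```text
clock: 3.15
tool_pos: [0.6605, -0.1807, 0.1208]
orientation: [0.997, -0.083, 0.006, 0.005]
contact_force: [2.4, -0.3, 1.3]
opening: 0.0936
t 3.15 pos [ 0.6605 -0.1807  0.1208] yaw -0.1665 tilt [ 0.011 -0.011] F [ 2.4 -0.3  1.3]
wz -0.004 then dx,dy,dz [43.  -4.4 20.8]
0.02 0.687
0.035 0.684
0.05 0.681
0.065 0.678
0.08 0.674
0.095 0.67
0.11 0.666
0.125 0.681
0.14 0.68
0.155 0.68
0.17 0.68
```

```bash
python3 -m pendant '[[0,0,0,-9,0,-1,1],[0,0,0,-9,0,-1,1],[0,0,0,-9,0,-1,1],[0,0,0,-9,0,-1,1],[0,0,0,-9,0,-1,1]]'
python3 -c "
from h import *
go(.7036,-.1833,.1,-.163)
im,d=vision.get_image('scene'); P=cloud('scene',d); x,y,z=np.moveaxis(P,-1,0)
for lo in np.arange(.02,.17,.015):
  m=(d>0)&(z>lo)&(z<lo+.015)&(x>.4)&(x<.72)&(abs(y+.115)<.012); print(lo.round(3),x[m].max().round(3) if m.any() else None)"
```

```text
clock: 3.82
tool_pos: [0.6101, -0.1718, 0.1236]
orientation: [0.997, -0.083, 0.002, 0.004]
contact_force: [-0.8, 0.3, 0.1]
opening: 0.0937
t 3.825 pos [ 0.6101 -0.1718  0.1236] yaw -0.1661 tilt [ 0.004 -0.009] F [-0.8  0.3  0.1]
wz -0.003 then dx,dy,dz [94.1 -3.8 23.6]
0.02 None
0.035 None
0.05 0.667
0.065 0.665
0.08 0.649
0.095 0.635
0.11 0.629
0.125 0.63
0.14 0.63
0.155 0.631
0.17 0.63
```

```bash
python3 -m pendant '[[0,0,0,-8,0,-4,1],[0,0,0,0,0,-10,1],[0,0,0,0,0,-40,1],[0,0,0,0,0,-40,1]]'
python3 -c "
from h import *
im,d=vision.get_image('scene'); P=cloud('scene',d); x,y,z=np.moveaxis(P,-1,0)
m=(d>0)&(z>.08)&(z<.1)&(x>.4)&(x<.68)&(y<-.06)&(y>-.28); print(rect(P,m),m.sum())
go(.649,.2015,.26,.043)
save(im[100:300,150:450].repeat(2,0).repeat(2,1),'pics/s2.png')"
```

```text
clock: 4.38
tool_pos: [0.5981, -0.1683, 0.2168]
orientation: [0.997, -0.083, -0.002, 0.003]
contact_force: [0.6, 0.4, 1.4]
opening: 0.0939
(array([ 525.9, -154.2]), array([154.1, 123. ]), 80.3) 1587
t 4.425 pos [ 0.601  -0.1696  0.2237] yaw -0.166 tilt [ 0.005 -0.009] F [1.1 0.2 4. ]
wz -0.209 then dx,dy,dz [  63.9 -368.6  -36.3]
```

View pics/s2.png

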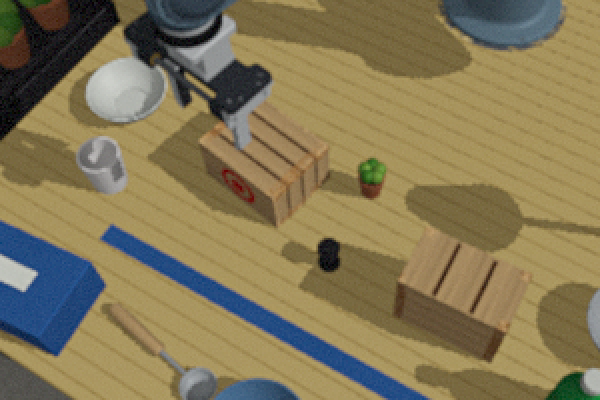

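The right crate now lies on its side with the red stamp at crop (238,185), so it is the stamped one. I tip the left crate next, travelling above everything.

```bash
python3 -m pendant '[[0.009,0,-0.105,0,0,-20,1],[0,0,-0.105,0,0,-15,1],[0,0,0,9,-52,0,1],[0,0,0,9,-52,0,1],[0,0,0,9,-52,0,1],[0,0,0,9,-52,0,1],[0,0,0,9,-52,0,1],[0,0,0,9,-52,0,1],[0,0,0,0,-20,0,1],[0,0,0,0,0,0,1]]'
python3 -c "
from h import *
go(.652,.2005,.1,.043)"
```

```text
clock: 5.68
tool_pos: [0.6431, 0.1728, 0.2678]
orientation: [1.0, 0.024, 0.01, 0.003]
contact_force: [0.0, -1.1, -0.1]
opening: 0.0935
t 5.675 pos [0.6431 0.1728 0.2678] yaw 0.0487 tilt [ 0.021 -0.005] F [ 0.  -1.1 -0.1]
wz 0.006 then dx,dy,dz [ 10.1 -27.3 167.8]
```

```bash
python3 -m pendant '[[0,-0.021,0.006,10,-27,0,1],[0,0,0,0,0,0,1],[0,0,0,0,0,48,1],[0,0,0,0,0,45,1],[0,0,0,0,0,42,1],[0,0,0,0,0,25,1],[0,0,0,0,0,3,1]]'
python3 -c "
from h import *
go(.652,.2005,.1,.043)"
```

```text
clock: 6.55
tool_pos: [0.6547, 0.1847, 0.1037]
orientation: [1.0, 0.015, 0.002, 0.005]
contact_force: [0.3, 0.4, -0.7]
opening: 0.0939
t 6.55 pos [0.6547 0.1847 0.1037] yaw 0.0294 tilt [ 0.005 -0.01 ] F [ 0.3  0.4 -0.7]
wz -0.014 then dx,dy,dz [ -2.  -15.9   3.7]
```

```bash
python3 -m pendant '[[0.01,0,-0.014,0,-15,5,1],[0,0,0,-9,0,0,1],[0,0,0,-9,0,-1,1],[0,0,0,-9,0,-1,1],[0,0,0,-9,0,-2,1],[0,0,0,-9,0,-2,1]]'
python3 -c "
from h import *
go(.652,.2005,.1,.043)
im,d=vision.get_image('scene'); P=cloud('scene',d); x,y,z=np.moveaxis(P,-1,0)
for lo in np.arange(.02,.17,.015):
  m=(d>0)&(z>lo)&(z<lo+.015)&(x>.4)&(x<.72)&(abs(y-.265)<.01); print(lo.round(3),x[m].max().round(3) if m.any() else None)"
```

```text
clock: 7.3
tool_pos: [0.6128, 0.1976, 0.1125]
orientation: [1.0, 0.022, 0.011, -0.001]
contact_force: [4.3, 1.0, 3.3]
opening: 0.0945
t 7.3 pos [0.6128 0.1976 0.1125] yaw 0.0432 tilt [0.022 0.002] F [4.3 1.  3.3]
wz 0.0 then dx,dy,dz [39.3 -1.2 12.5]
0.02 0.613
0.035 0.612
0.05 0.61
0.065 0.608
0.08 0.607
0.095 0.605
0.11 0.62
0.125 0.622
0.14 0.622
0.155 0.621
0.17 None
```

```bash
python3 -m pendant '[[0,-0.01,0,-8,0,-3,1],[0,0,0,-8,0,-2,1],[0,0,0,-8,0,-2,1],[0,0,0,-8,0,-1,1]]'
python3 -c "
from h import *
go(.652,.2005,.1,.043)
im,d=vision.get_image('scene'); P=cloud('scene',d); x,y,z=np.moveaxis(P,-1,0)
for lo in np.arange(.02,.17,.015):
  m=(d>0)&(z>lo)&(z<lo+.015)&(x>.4)&(x<.72)&(abs(y-.265)<.01); print(lo.round(3),x[m].max().round(3) if m.any() else None)"
```

```text
clock: 7.85
tool_pos: [0.578, 0.1963, 0.1214]
orientation: [1.0, 0.022, 0.005, -0.001]
contact_force: [2.2, -0.0, 2.6]
opening: 0.0941
t 7.85 pos [0.578  0.1963 0.1214] yaw 0.0433 tilt [0.01  0.002] F [ 2.2 -0.   2.6]
wz 0.0 then dx,dy,dz [74.1 -1.  21.4]
0.02 0.604
0.035 0.606
0.05 0.601
0.065 0.593
0.08 0.586
0.095 0.58
0.11 0.574
0.125 0.586
0.14 0.586
0.155 0.587
0.17 0.586
```

Tipping well (about 0.43 rad).

```bash
python3 -m pendant '[[0,-0.005,0,-9,0,-1,1],[0,0,0,-9,0,-1,1],[0,0,0,-9,0,-1,1],[0,0,0,-8,0,-3,1],[0,0,0,0,0,-10,1],[0,0,0,0,0,-40,1],[0,0,0,0,0,-40,1],[0,0,0,0,0,-10,1]]'
python3 -c "
from h import *
for n in ('scene','top'):
  im,d=vision.get_image(n); P=cloud(n,d); x,y,z=np.moveaxis(P,-1,0)
  for a,b in ((-.29,-.05),(.07,.29)):
    m=(d>0)&(z>.075)&(z<.105)&(x>.36)&(x<.68)&(y>a)&(y<b)
    m=cv2.morphologyEx(m.astype(np.uint8),cv2.MORPH_OPEN,np.ones((3,3)))>0
    print(n,rect(P,m),m.sum())
  if n=='scene': save(im[80:330,130:450].repeat(2,0).repeat(2,1),'pics/s3.png')
go(.4,-.13,.25,-.163)
"
```

```text
clock: 8.9
tool_pos: [0.5355, 0.1943, 0.2275]
orientation: [1.0, 0.022, -0.004, -0.0]
contact_force: [-0.3, 0.2, 0.7]
opening: 0.0936
scene (array([ 526.3, -154.7]), array([155.8, 123.4]), 80.5) 1883
scene (array([461. , 192.7]), array([118.1, 150.2]), 2.0) 1901
top (array([ 523.5, -153.7]), array([150.7, 123. ]), 80.5) 2067
top (array([455.8, 152.8]), array([119.5,  68.6]), 3.4) 893
t 9.0 pos [0.5346 0.1941 0.2252] yaw 0.0438 tilt [-0.011 -0.001] F [-0.4 -0.1  0.1]
wz 0.207 then dx,dy,dz [-80.2 341.7 -24.8]
```

View pics/s3.png

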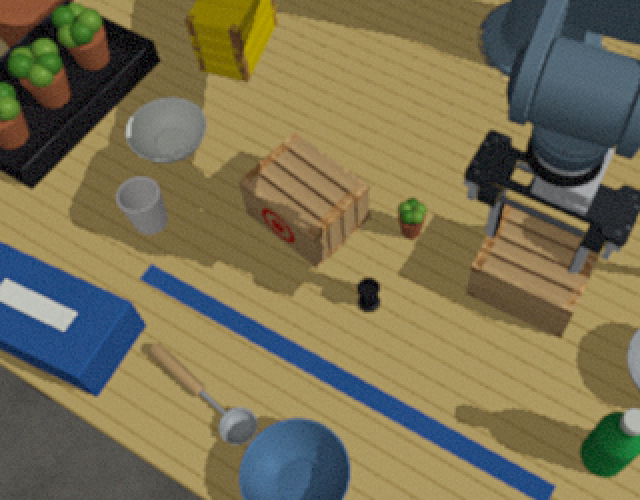

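Both lie on their sides, the left one with a plain bottom. I go behind the stamped crate, over the pot at height.

```bash
python3 -m pendant '[[0,0,0.105,0,0,-10,1],[0,0.011,0.105,0,0,-5,1],[0,0,0,-6,50,0,1],[0,0,0,-6,50,0,1],[0,0,0,-6,50,0,1],[0,0,0,-6,50,0,1],[0,0,0,-6,50,0,1],[0,0,0,-6,50,0,1],[0,0,0,0,30,0,1],[0,0,0,0,0,0,1]]'
python3 -c "
from h import *
go(.438,-.1395,.035,-.165)"
```

```text
clock: 10.25
tool_pos: [0.4302, -0.1321, 0.2206]
orientation: [0.996, -0.086, -0.016, -0.001]
contact_force: [0.9, 1.0, -0.5]
opening: 0.094
t 10.25 pos [ 0.4302 -0.1321  0.2206] yaw -0.1722 tilt [-0.032  0.004] F [ 0.9  1.  -0.5]
wz -0.007 then dx,dy,dz [  8.9   6.  185.6]
```

```bash
python3 -m pendant '[[0,0.03,-0.007,5,6,0,1],[0,0,0,0,0,0,1],[0,0,0,0,0,40,1],[0,0,0,0,0,40,1],[0,0,0,0,0,40,1],[0,0,0,0,0,35,1],[0,0,0,0,0,20,1],[0,0,0,0,0,2,1]]'
python3 -c "
from h import *
go(.438,-.1395,.035,-.165)"
```

```text
clock: 11.25
tool_pos: [0.436, -0.1323, 0.0372]
orientation: [0.997, -0.077, 0.0, -0.0]
contact_force: [-0.0, -0.4, -0.1]
opening: 0.0937
t 11.25 pos [ 0.436  -0.1323  0.0372] yaw -0.1539 tilt [0.001 0.   ] F [-0.  -0.4 -0.1]
wz 0.011 then dx,dy,dz [3.2 6.8 2.2]
```

```bash
python3 -m pendant '[[0,0,0.011,8,6,0,1],[0,0,0,8,0,0,1],[0,0,0,8,0,0,1],[0,0,0,8,0,0,1],[0,0,-0.018,9,0,0,1],[0,0,-0.018,9,0,0,1],[0,0,-0.018,9,0,0,1],[0,0,-0.018,9,0,0,1],[0,0,-0.018,9,0,0,1]]'
cat >> h.py <<'E'
def crate():
    for n in ('scene','top'):
        im,d=vision.get_image(n); P=cloud(n,d); x,y,z=np.moveaxis(P,-1,0)
        m=(d>0)&(z>.078)&(z<.103)&(x>.4)&(x<.8)&(y>-.27)&(y<-.04)
        m=cv2.morphologyEx(m.astype(np.uint8),cv2.MORPH_OPEN,np.ones((3,3)))
        k,l,st,_=cv2.connectedComponentsWithStats(m); 
        print(n,rect(P,l==1+st[1:,4].argmax()),m.sum())
    return im
E
python3 -c "
from h import *
crate()
go(.438,-.1395,.035,.02)"
```

```text
clock: 12.38
tool_pos: [0.5178, -0.1503, 0.04]
orientation: [0.999, -0.034, 0.001, 0.001]
contact_force: [-2.2, 0.1, 1.1]
opening: 0.094
scene (array([ 586.7, -156.4]), array([152.8, 125.3]), 86.0) 1985
top (array([ 615. , -102.8]), array([42. , 73.1]), 86.2) 403
t 12.475 pos [ 0.5186 -0.1506  0.0405] yaw -0.0686 tilt [ 0.005 -0.002] F [-0.4 -0.1  0.1]
wz -0.089 then dx,dy,dz [-80.3 -12.8   5.5]
```

```bash
python3 -m pendant '[[0,0,-0.018,9,0,1,1],[0,0,-0.018,9,0,1,1],[0,0,-0.018,9,0,1,1],[0,0,-0.018,9,0,0,1],[0,0,-0.016,9,0,0,1],[0,0,0,8,0,0,1],[0,0,0,0,0,0,1]]'
python3 -c "
from h import *
crate()
go(.6015,-.156,.035,.02)"
```

```text
clock: 13.35
tool_pos: [0.5754, -0.152, 0.0377]
orientation: [1.0, 0.013, 0.002, 0.001]
contact_force: [0.2, 0.4, 0.2]
opening: 0.0938
scene (array([ 642.2, -152.2]), array([131.1, 153.3]), 1.2) 2133
top (array([667.9, -96.7]), array([71. , 42.6]), 2.7) 321
t 13.45 pos [ 0.5748 -0.1518  0.0376] yaw 0.0257 tilt [ 0.004 -0.002] F [ 0.   0.4 -0.2]
wz 0.006 then dx,dy,dz [26.6  4.7  2.6]
```

```bash
cat >> h.py <<'E'
def face():
    im,d=vision.get_image('scene'); P=cloud('scene',d); x,y,z=np.moveaxis(P,-1,0)
    m=(d>0)&(z>.02)&(z<.07)&(x>.66)&(x<.79)&(y>-.22)&(y<-.085)
    p=np.polyfit(y[m],x[m],1); 
    for _ in range(5):
        r=x-np.polyval(p,y); k=m&(abs(r)<.006); p=np.polyfit(y[k],x[k],1)
    print("face x at y=-.152:",np.polyval(p,-.152).round(4),"yaw",-p[0].round(4),k.sum(),"tape x",.7256+.0194*.152); return im
E
python3 -c "
from h import *
face()"
```

```text
face x at y=-.152: 0.7066 yaw 0.0225 245 tape x 0.7285488
```

```bash
python3 -m pendant '[[0,0,0,7,0,1,1],[0,0,0,7,0,0,1],[0,0,0,5,0,0,1],[0,0,0,0,0,0,1]]'
python3 -c "
from h import *
face();go(.6015,-.156,.035,.02)"
```

```text
clock: 14.0
tool_pos: [0.5941, -0.1513, 0.0365]
orientation: [1.0, 0.013, 0.001, 0.001]
contact_force: [-0.3, 0.3, -0.2]
opening: 0.0938
face x at y=-.152: 0.7251 yaw 0.023 235 tape x 0.7285488
t 14.05 pos [ 0.594  -0.1513  0.0365] yaw 0.0253 tilt [ 0.002 -0.002] F [ 1.   0.  -0.4]
wz 0.005 then dx,dy,dz [7.5 4.9 1.5]
```

```bash
python3 -m pendant '[[0,0,0,3.5,0,0,1],[0,0,0,0,0,0,1],[0,0,0,-15,0,0,1],[0,0,0,-25,0,0,1],[0,0,0,-10,0,-20,1],[0,0,0,0,0,-50,1],[0,0,0,0,0,-50,1],[0,0,0,-40,0,-40,1],[0,0,0,-40,0,0,1],[0,0,0,0,0,0,1]]'
python3 -c "
from h import *
im=face();crate();go(.6015,-.156,.035,.02)
save(im[80:330,130:450].repeat(2,0).repeat(2,1),'pics/s4.png')"
```

```text
clock: 15.3
tool_pos: [0.4657, -0.1547, 0.2022]
orientation: [1.0, 0.013, 0.005, 0.002]
contact_force: [-0.1, 0.6, -0.1]
opening: 0.0941
face x at y=-.152: 0.7288 yaw 0.0241 242 tape x 0.7285488
scene (array([ 668.9, -151.1]), array([121.4, 153.1]), 1.7) 2154
top (array([ 665.6, -150.3]), array([122.7, 150.7]), 0.9) 1677
t 15.45 pos [ 0.4676 -0.155   0.2022] yaw 0.0264 tilt [ 0.011 -0.004] F [ 0.4 -0.3  0.6]
wz 0.006 then dx,dy,dz [133.8   3.7 167.2]
```

View pics/s4.png

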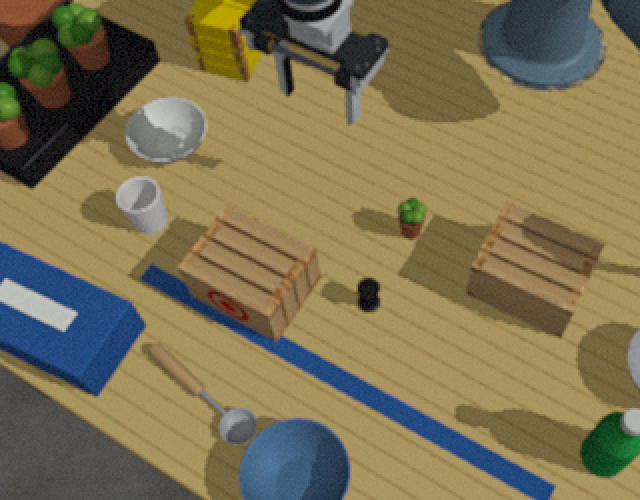

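The stamped face at (228,305) stands on the middle of the tape and square to it. The plain crate lies far short of the tape at (535,265), and the spool, pot, cup and bowls have not moved. The arm is clear, so I hand in.

```bash
python3 -c "
from cell import bot
print(bot.hand_in())"
```

```text
the job is handed in; nothing more can be done
None
```

The job is done and handed in at about 15.5 s on the robot clock. I tipped the right crate and then the left one towards the robot. The right crate carries the red stamp, so I pushed it to the tape with both fingers, turning it square on the way, and backed the arm clear.

- **Stamped crate:** in the last scene-camera check its face was at x = 0.729 m, against the tape's middle at 0.7285 m. Its yaw was 0.024 rad against the tape's 0.02. The top camera put the crate about 3 mm nearer the robot, the same offset it showed at the start for other things, and gave its yaw as 0.016 rad.
- **Plain crate:** it lies with its bottom at about x = 0.52 m, roughly 0.2 m short of the tape. It seems to have slid about 10 mm towards the robot before it tipped.
- **Other things:** in the last scene picture they looked unmoved; I did not measure them again.
- **Forces:** the forces read at the end of each move were all below 6 N.

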